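# Lock the filter cartridge into the coolant filter pot

### The job

Fit the orange filter cartridge into the blue coolant filter pot: feel for the two slots in the collar with its two lugs, push it down against the spring and twist it clockwise (seen from above) right up to the stop, then let go so that it springs up into its locking notches and stays locked upright. Leave the model rocket, the jar and the wrench as they stand.

Things in the scene. Friction and masses are not known exactly. Their poses are not given: they have to be found in the camera images.
- cart_grip (a point): Loose orange filter cartridge standing upright, 0.2 kg, 111 mm tall. Point on its axis, z up, mid-height of the black grip bar on top, 91 above its underside. Bar 50 long (along x), 14 thick (y), 40 tall; below it (20 to 28 under this point) a flange 60 across; then a stem 40 across, tapering from 54 down to 33 across at 68, and a paper filter 33 across to the underside.
- cart_lugs (a point): Point on the cartridge's axis level with the underside of its two steel lugs (pins), 51 mm below the grip point, 40 above the cartridge's underside. Same axes: the lugs stick out along +x and -x, in line with the bar, to 34 mm from the axis; round pins 8 mm in diameter. Either lug fits either slot.
- pot: Blue filter pot bolted to the bench, 90 mm across, 90 tall, foot 124 across; origin under its centre, z up, -x its front (white stripe). Brass and copper pipes stick out along +y and -y to 109 mm from the axis, 45 above the bench. On top a fixed aluminium collar: upright tube, bore 44, outside 54, 30 tall.
- pot_rim (a point): Centre of the collar's upper rim, 120 mm above the bench, axes as the pot. Two opposite L-slots, 12 mm wide, are cut down from the rim, roughly at +x and -x; but the collar was bolted on by eye, turned up to 0.35 rad either way, which is not reported: see the slots from above, or feel whether the lugs rest on the rim (grip point then 51 above this point) or drop in.
- slot_foot (a point): Point on the collar's axis level with the slots' floor, 20 mm below the rim. With undersides 0 to 3 mm above it the lugs turn clockwise (from above) under the lip, about 0.8 rad to a hard stop. At the stop the lip has a notch 3.5 mm higher: let go there, the spring lifts the lugs 6.5 mm above this point into it and they cannot turn back (grip point 37.5 above the rim).
- seat (a joint): Sprung plate inside the pot, pressed by the cartridge's underside; m, 0 up, grows downward, 20 mm travel. The cartridge meets it with the lugs 4 mm into the slots; spring 3.5 N there plus 350 N per m. Reads about 9.5 mm when locked, 13 to 16 mm when pushed right down. A cartridge pushed in but not turned is lifted out again.
- lock (a joint): Black indicator ring round the collar with two pairs of yellow prongs, one pair at each slot; the lug tips drop between the prongs (about 3 mm play each side) and carry the ring round. In rad, 0 at the slots, grows clockwise; turns easily, stays where left, reads about 0.7 with the lugs at the stop. Its red pointer is then near the green mark on the collar.
- rocket: Model rocket standing on four fins, loose, white with black bands, 187 mm tall, 90 mm across the fins; origin at the centre of its foot. Bystander.
- jar: Small glass jar with red cap, loose, 66 mm diameter, 75 tall; origin under its centre. Bystander.
- wrench: Steel wrench lying on the bench, loose, 160 mm long; origin under its middle. Bystander.

How it is judged:
On the way, in this order (a step that is already met when the one before it is completed fails the run):
1. the cartridge is pushed down in the collar against the spring, not yet turned (value of joint seat above 0.0122 m and value of joint lock below 0.3 rad and horizontal distance between cart_grip and pot_rim below 0.006 m), for 0.05 s.
2. the cartridge is turned clockwise to the stop (value of joint lock above 0.62 rad), for 0.05 s.
At the end, for the whole second after the job is handed in: The cartridge is locked in the collar: the indicator ring is turned past 0.6 rad (lugs at the stop), the spring plate is held 7.5 to 11.5 mm down, the grip point is 35.5 to 40 mm above the rim (lugs up in the notches) and within 5 mm of the pot's axis, tilted less than 0.08 rad (value of joint lock above 0.6 rad and value of joint seat between 0.0075 and 0.0115 m and z of cart_grip in the frame of pot_rim between 0.0355 and 0.04 m and horizontal distance between cart_grip and pot_rim below 0.005 m and angle between cart_grip's own z axis and vertical below 0.08 rad); the robot touches nothing.
It fails at once if the rocket is knocked over or moved more than 30 mm (angle between rocket's own z axis and vertical above 0.3 rad or distance of rocket from where it was at the start of the episode above 0.03 m).
It fails at once if the jar is tipped or moved more than 30 mm (angle between jar's own z axis and vertical above 0.3 rad or distance of jar from where it was at the start of the episode above 0.03 m).
It fails at once if the wrench is moved more than 30 mm (distance of wrench from where it was at the start of the episode above 0.03 m).
It also fails if it takes over 54 s, if anything falls off the work surface, if the arm or the gripper's body presses on something with over 40 N, if the wrist force passes 120 N, or if a joint passes its speed limit or range.

### The arm

A 6-joint arm with a two-finger parallel gripper is mounted at the origin on the work surface. World frame = base frame: x ahead of the robot, y to its left, z up, the work surface at z = 0. Lengths are in m, angles in rad, forces in N, time in s.
With the tool pointing down it reaches from about 0.35 to 0.85 m from the base axis. Payload 8.1 kg.
Tool frame: the origin (TCP) lies midway between the tips of the shut fingers; the grasp point (between the pads) lies 19 mm behind it; x points along the fingers, z is the direction in which the jaws open and shut, and the axes are right-handed (so a half turn about x gives the same grasp; the last joint's range is limited). The gripper opens to 85 mm and grips with 20 to 120 N. Pads are 22 mm wide; open, the fingers measure 114 mm over their backs; the gripper's body (76 mm by 85 mm) begins 54 mm behind the grasp point. The pads swing forward as they close: fully open they stand 13 mm farther back than shut.
Start: joints at [-1.339, 0.13, 1.488, -0, 1.523, -0.085], TCP at [0.187, -0.57, 0.231] pointing down, gripper open.
Joint ranges: [-2.96, 2.96], [-0.89, 2.26], [0.02, 2.5], [-1.34, 4.48], [0, 2.73], [-2.66, 2.66]. Speed limits (rad/s): [2.39, 2.39, 2.79, 3.14, 3.14, 3.14].

### API

Orientations are given as a rotation vector (axis times angle).
In Python, from rig import env gives the robot as it stands.
- The arm moves only by the tool jog_arm, never from a script. Its argument "increments" is one flat list of numbers, 5 for each row, row after row: the shift along the tool's x, y, z in m, then the turn about the tool's x in degrees, then the finger opening in m, from 0 to 0.0854. A call has 1 to 12 rows; each row shifts and turns the pose as measured when the row begins, along the tool's axes as they then stand; what a row does not reach is not made up. A row lasts 1/10 s, in which the tool goes at most 50 mm and 8.59 degrees, less where a joint would pass 70% of its speed; a pose out of reach is approached as far as the arm can. A call is refused whole if a number of a shift passes 0.05 or a number of a turn 8.59, either way. A call with a gripper value outside its range is refused whole. The fingers move at their own pace and stop on an object; "grip_force" is the grip in N (left out, the last holds). Time passes only in rows, so rows that do not move let the fingers close. It gives the time, the measured TCP pose, the force and the opening at its end, in the units of the state.
- env.get_state(): the state, without advancing time (a new reading comes with each control period).
- env.grab_frame(name): name is "scene" or "top"; returns a dict with "pixels" (400x640x3 uint8, red, green, blue), "fx", "fy", "cx", "cy" (pixels), "origin" and "orientation" of the camera in the world. Camera axes: x right, y up, looking along -z (the intrinsics and any distortion apply to the point x, -y, -z); pixel columns grow to the right and rows downward; lengths in m; the calibration is good to about 2 mm. A picture is of the moment at which its call begins. There is no depth.
- env.job_done(): hands the job in, once; it reports no verdict.
The state is a dict: "time_s": time; "joint_pos": joint angles; "dq": joint speeds; "joint_torque": joint torques, N m; "tcp_pos": TCP position; "ee_rot": TCP orientation; "force": force on the tool from outside, world axes, zero at the start; "ft_torque": the same for the moment, N m; "width": opening from 0.0 (shut) to 1.0 (fully open).
Only numpy, scipy, OpenCV 4.12 (cv2) and the standard library are available. Lean on these libraries where they do the work, as an engineer would, in place of code of your own. Each camera call takes 0.05 s, during which the arm holds its last target. There are 200 camera calls.

## Working session

There is one attempt and no reset: what is moved stays moved. The work goes in short steps, Python scripts to look and compute and a tool call to move; the robot and the scene stay as the last step left them, time stands still between calls to the robot, and variables do not carry over. Pictures are saved under pics/ and viewed, about 8 in all and at most 12, crops included, and the job is handed in when it is done.

Besides the shell and the picture viewer there is one more tool, called after "Call:" as name(argument=value, ...) on one line, values as JSON. jog_arm: Moves the arm, as the interface text tells. Its arguments: {"type":"object","properties":{"increments":{"type":"array"},"grip_force":{"type":"number"}},"required":["increments"]}

```bash
mkdir -p pics; cat > h.py <<'E'
import numpy as np, cv2, pickle
from scipy.spatial.transform import Rotation as R
def rot(o):
    o=np.array(o,float)
    if o.shape==(3,3): return o
    return (R.from_rotvec(o) if o.size==3 else R.from_quat(o)).as_matrix()
def ray(f,u,v):
    d=np.array([(u-f['cx'])/f['fx'],-(v-f['cy'])/f['fy'],-1.0])
    return np.array(f['origin']),rot(f['orientation'])@d
def plane(f,u,v,z):
    o,d=ray(f,u,v); return o+d*(z-o[2])/d[2]
def proj(f,p):
    c=rot(f['orientation']).T@(np.array(p)-f['origin']); return f['cx']-f['fx']*c[0]/c[2], f['cy']+f['fy']*c[1]/c[2]
def grab(env,n,name):
    f=env.grab_frame(n); cv2.imwrite(f'pics/{name}.png',f['pixels'][:,:,::-1]); pickle.dump(f,open(f'pics/{name}.pkl','wb')); return f
def load(name): return pickle.load(open(f'pics/{name}.pkl','rb'))
E
python3 - <<'E'
from h import *
from rig import env
for n in ('scene','top'):
    f=grab(env,n,n+'0'); print({k:v for k,v in f.items() if k!='pixels'})
print(env.get_state())
E
```

```text
{'fx': 467.25994928691745, 'fy': 467.25994928691745, 'cx': 319.9580055842995, 'cy': 198.5057846731945, 'origin': array([ 1.29690417, -0.30326431,  0.82421954]), 'orientation': array([0.68071616, 0.48260584, 1.12157582])}
{'fx': 398.6875499729818, 'fy': 398.6875499729818, 'cx': 318.95544121912246, 'cy': 201.46309448058528, 'origin': array([ 0.52903536, -0.0597241 ,  1.16806072]), 'orientation': array([ 0.07066777, -0.06913064, -1.54686636])}
{'time_s': 0.1, 'joint_pos': array([-1.33937546e+00,  1.31142008e-01,  1.48917084e+00, -4.87491816e-06,
        1.52301078e+00, -8.54017524e-02]), 'dq': array([-0.00013295, -0.00103101, -0.00291792,  0.00013469, -0.00068829,
        0.00147272]), 'joint_torque': array([ 1.07138032e-03, -5.70954680e+01, -5.01942015e+01, -2.00200639e-04,
        8.06547760e-03,  3.79080029e-05]), 'tcp_pos': array([ 0.18683217, -0.56964098,  0.23031542]), 'ee_rot': array([ 0.97383967,  1.34393435, -0.97196958]), 'force': array([0.57793845, 0.10845297, 0.99048087]), 'ft_torque': array([-0.00878816, -0.02221317,  0.01036291]), 'width': 0.9989519339292586}
```

View pics/scene0.png

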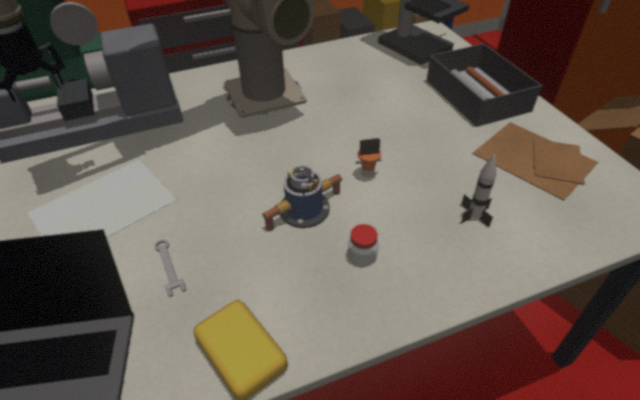

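View pics/top0.png

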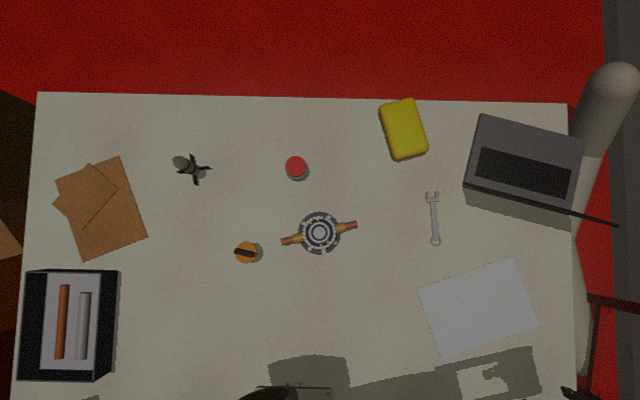

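The top view shows the cartridge at about (245,252), the pot at (319,232), the jar at (296,167), the rocket at (190,168) and the wrench at (434,218). In the scene view the cartridge is at (369,155) and the pot at (303,195). Next I'll zoom in on the pot and cartridge.

```bash
python3 - <<'E'
from h import *
t=load('top0');s=load('scene0')
a=cv2.resize(t['pixels'][205:270,225:365,::-1],None,fx=5.6,fy=5.6,interpolation=cv2.INTER_CUBIC)
b=cv2.resize(s['pixels'][130:230,260:390,::-1],None,fx=2.2,fy=2.2,interpolation=cv2.INTER_CUBIC)
c=np.zeros((a.shape[0]+b.shape[0],max(a.shape[1],b.shape[1]),3),np.uint8);c[:a.shape[0],:a.shape[1]]=a;c[a.shape[0]:,:b.shape[1]]=b
cv2.imwrite('pics/c1.png',c*1)
im=t['pixels'];hsv=cv2.cvtColor(im,cv2.COLOR_RGB2HSV)
o=np.zeros(im.shape[:2],bool);o[235:270,225:265]=1
org=(o&(hsv[...,1]>150)&(hsv[...,2]>80)).astype(np.uint8)
blk=(o&(hsv[...,2]<60)).astype(np.uint8)
for n,m in(('org',org),('blk',blk),('both',org|blk)):
    cs=max(cv2.findContours(m,0,1)[0],key=cv2.contourArea);print(n,m.sum(),cv2.minAreaRect(cs),cv2.minEnclosingCircle(cs), [c.mean() for c in np.nonzero(m)][::-1])
E
```

```text
org 239 ((246.0, 252.0), (20.0, 20.0), 90.0) ((245.88372802734375, 252.02325439453125), 10.733224868774414) [np.float64(246.2845188284519), np.float64(251.76987447698744)]
blk 117 ((243.94119262695312, 252.23532104492188), (19.887920379638672, 5.820854663848877), 14.03624439239502) ((244.0, 252.0), 10.049975395202637) [np.float64(243.94871794871796), np.float64(252.23931623931625)]
both 356 ((245.80001831054688, 252.10000610351562), (20.57182502746582, 21.0190372467041), 63.43495178222656) ((245.13780212402344, 251.5157470703125), 11.149823188781738) [np.float64(245.51685393258427), np.float64(251.92415730337078)]
```

View pics/c1.png

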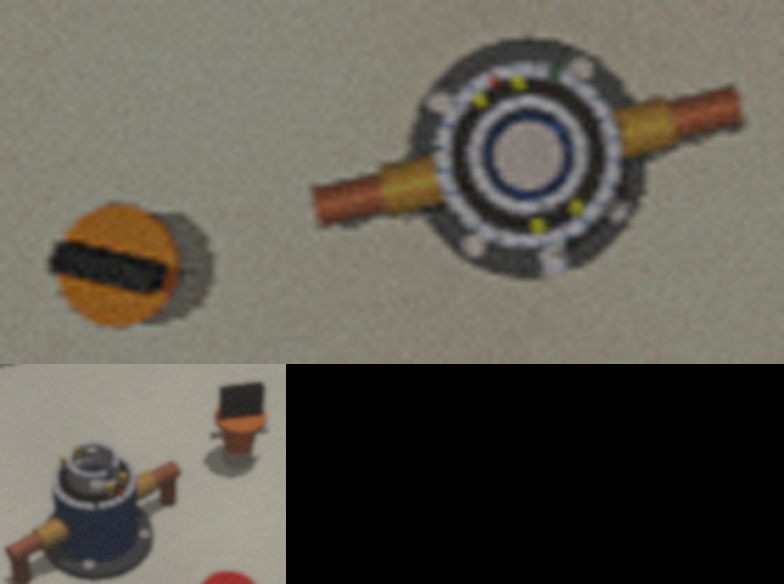

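The zoom shows the prong pairs at crop (481,100)/(518,84) and (538,225)/(577,208), with the red pointer beside the first pair. The slots run along those pairs, and the pot is tilted about 13° in the image. The cartridge's bar centre is near (108,266).

```bash
python3 - <<'E'
from h import *
t=load('top0');s=load('scene0')
im=t['pixels'];hsv=cv2.cvtColor(im,cv2.COLOR_RGB2HSV)
# cartridge
fl=plane(t,246.0,251.9,0.071);bt=plane(t,243.95,252.24,0.110);print('flange',fl,'bar top',bt)
m=np.zeros(im.shape[:2],np.uint8);m[235:270,225:265]=(hsv[235:270,225:265,2]<60)
ys,xs=np.nonzero(m);P=np.array([plane(t,x,y,.111)[:2] for x,y in zip(xs,ys)])
w,v=np.linalg.eigh(np.cov(P.T));print('bar dir',np.degrees(np.arctan2(v[1,1],v[0,1])),'size',np.ptp(P@v[:,1]),np.ptp(P@v[:,0]))
# prongs
k=5.6
for z in(.105,.12):
  Q=np.array([plane(t,225+(x+.5)/k-.5,205+(y+.5)/k-.5,z)[:2] for x,y in[(481,100),(518,84),(538,225),(577,208)]])
  a=Q[:2].mean(0);b=Q[2:].mean(0);d=a-b;print(z,'prong mid',Q.mean(0),'diam',np.linalg.norm(d),'dir',np.degrees(np.arctan2(d[1],d[0])),'gap',np.linalg.norm(Q[0]-Q[1]),np.linalg.norm(Q[2]-Q[3]))
# rim by bright pixels
print('hsv ring', )
g=hsv[...,2].astype(int);br=np.zeros(g.shape,np.uint8);br[215:250,300:338]=(g[215:250,300:338]>150)
cv2.imwrite('pics/ring.png',cv2.resize(im[212:255,298:340,::-1],None,fx=14,fy=14,interpolation=0))
# pipes
pm=((hsv[...,0]<25)&(hsv[...,1]>110)&(g>60)).astype(np.uint8);m=np.zeros_like(pm);m[215:250,278:362]=pm[215:250,278:362]
ys,xs=np.nonzero(m);P=np.array([plane(t,x,y,.05)[:2] for x,y in zip(xs,ys)]);w,v=np.linalg.eigh(np.cov(P.T));q=P@v[:,1]
print('pipes ext',np.ptp(q),'dir',np.degrees(np.arctan2(v[1,1],v[0,1])),'mid',v[:,1]*(q.max()+q.min())/2+v[:,0]*np.mean(P@v[:,0]))
# yellow from the scene
hs=cv2.cvtColor(s['pixels'],cv2.COLOR_RGB2HSV)
o=np.zeros(hs.shape[:2],np.uint8);sub=hs[130:185,340:400];o[130:185,340:400]=(sub[...,2]<55)
ys,xs=np.nonzero(o);print('scene bar',xs.mean(),ys.mean(),len(xs),proj(s,[bt[0],bt[1],.091]))
print('rim in scene pred',proj(s,[*Q.mean(0),.12]))
from rig import env
st=env.get_state();M=rot(st['ee_rot']);print(M.round(3));z=M[:,2];print('tool z yaw',np.degrees(np.arctan2(z[1],z[0])))
E
```

```text
flange [0.48438131 0.13856328 0.071     ] bar top [0.48495692 0.13687859 0.11      ]
bar dir 79.3530711163299 size 0.05266759739993648 0.015646974522569634
0.105 prong mid [ 0.5424026  -0.05945046] diam 0.06505605133719715 dir 26.349274277433302 gap 0.01917718845123711 0.02014044394730033
0.12 prong mid [ 0.54221398 -0.05945433] diam 0.06413809739904554 dir 26.349274277433327 gap 0.01890659447420269 0.019856258241934995
hsv ring
pipes ext 0.2163342042207907 dir 105.09608610375959 mid [ 0.54214262 -0.05907473]
scene bar 369.2283105022831 146.33333333333334 219 (np.float64(368.9477401793299), np.float64(147.21512017878254))
rim in scene pred (np.float64(302.44909726541727), np.float64(172.8484393278415))
[[-0.     0.95   0.312]
 [ 0.002  0.312 -0.95 ]
 [-1.     0.    -0.002]]
tool z yaw -71.84738062770302
```

View pics/ring.png

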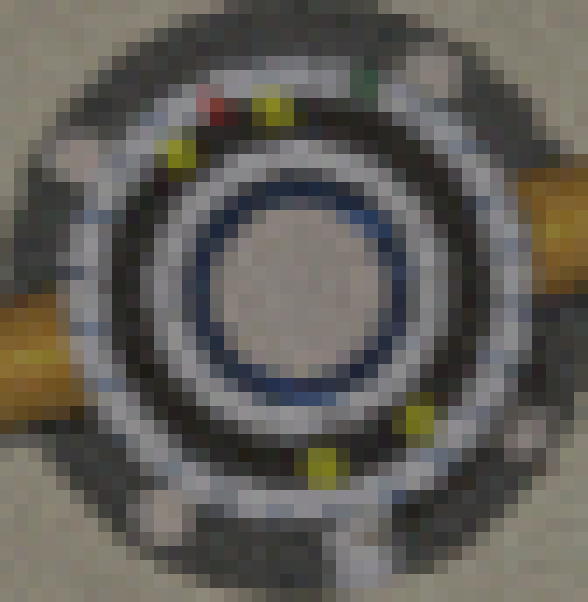

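Pot axis is about (0.542,-0.0593). The pot's yaw is 15°, and the slots are at 26.3°, so the collar is turned 0.2 rad, inside the stated range. The cartridge is at about (0.4847,0.1375), with its bar at 79.4°. The jaws need yaw -10.6°, so I'll turn first.

```bash
cat > go.py <<'E'
import sys
from h import *
from rig import env
st=env.get_state();M=rot(st['ee_rot']);p=st['tcp_pos']
print('t',round(st['time_s'],2),'p',p.round(4),'yaw',np.degrees(np.arctan2(M[1,2],M[0,2])).round(2),'tilt',np.degrees(np.arccos(-M[2,0])).round(2),'F',np.round(st['force'],1),'T',np.round(st['ft_torque'],2),'w',round(st['width']*.0854,4),'q1,6',np.degrees(st['joint_pos'][[0,5]]).round(1))
if len(sys.argv)>3: print('tool shift',(M.T@(np.array([float(a) for a in sys.argv[1:4]])-p)).round(4))
E
```

Call:
jog_arm(increments=[0, 0, 0, -7.65, 0.055, 0, 0, 0, -7.65, 0.055, 0, 0, 0, -7.65, 0.055, 0, 0, 0, -7.65, 0.055, 0, 0, 0, -7.65, 0.055, 0, 0, 0, -7.65, 0.055, 0, 0, 0, -7.65, 0.055, 0, 0, 0, -7.65, 0.055], grip_force=60)

```text
time_s: 0.9
tcp_pos: [0.1862, -0.5669, 0.225]
ee_rot: [0.123, 1.571, -0.106]
force: [-0.8, 0.4, -0.1]
width: 0.643
```

```bash
python3 go.py 0.4847 0.1375 0.2
```

```text
t 0.9 p [ 0.1862 -0.5669  0.225 ] yaw -8.36 tilt 0.63 F [-0.8  0.4 -0.1] T [ 0.04  0.02 -0.05] w 0.0549 q1,6 [-76.7 -68.4]
tool shift [0.0318 0.74   0.1931]
```

Call:
jog_arm(increments=[0, 0.04, 0.0105, 0, 0.055, 0, 0.04, 0.0105, 0, 0.055, 0, 0.04, 0.0105, 0, 0.055, 0, 0.04, 0.0105, 0, 0.055, 0, 0.04, 0.0105, 0, 0.055, 0, 0.04, 0.0105, 0, 0.055, 0, 0.04, 0.0105, 0, 0.055, 0, 0.04, 0.0105, 0, 0.055, 0, 0.04, 0.0105, 0, 0.055, 0, 0.04, 0.0105, 0, 0.055, 0, 0.04, 0.0105, 0, 0.055, 0, 0.04, 0.0105, 0, 0.055])

```text
time_s: 2.1
tcp_pos: [0.3799, -0.0937, 0.224]
ee_rot: [0.132, 1.575, -0.102]
force: [1.0, -0.3, -0.4]
width: 0.648
```

```bash
python3 go.py 0.4847 0.1375 0.2
```

```text
t 2.1 p [ 0.3799 -0.0937  0.224 ] yaw -8.53 tilt 1.15 F [ 1.  -0.3 -0.4] T [-0.01  0.05  0.02] w 0.0553 q1,6 [-22.2 -13.7]
tool shift [0.0278 0.2437 0.0695]
```

Call:
jog_arm(increments=[0, 0.035, 0.01, 0, 0.055, 0, 0.035, 0.01, 0, 0.055, 0, 0.035, 0.01, 0, 0.055, 0, 0.035, 0.01, 0, 0.055, 0, 0.035, 0.01, 0, 0.055, 0, 0.025, 0.007, 0, 0.055, 0, 0.015, 0.004, -1, 0.055, 0, 0.01, 0.002, -1, 0.055, 0, 0, 0, 0, 0.055, 0, 0, 0, 0, 0.055])

```text
time_s: 3.1
tcp_pos: [0.4758, 0.1346, 0.2242]
ee_rot: [0.097, 1.581, -0.068]
force: [0.1, -0.4, 0.2]
width: 0.646
```

```bash
python3 go.py 0.4847 0.1375 0.15
```

```text
t 3.1 p [0.4758 0.1346 0.2242] yaw -6.0 tilt 1.25 F [ 0.1 -0.4  0.2] T [0.03 0.04 0.01] w 0.0551 q1,6 [ 9.  14.9]
tool shift [0.0741 0.0025 0.0095]
```

Call:
jog_arm(increments=[0.015, 0.0005, 0.002, 1.2, 0.055, 0.015, 0.0005, 0.002, 1.2, 0.055, 0.015, 0.0005, 0.002, 1.2, 0.055, 0.012, 0.0005, 0.0015, 1, 0.055, 0.01, 0.0005, 0.0015, 0, 0.055, 0, 0, 0, 0, 0.055])

```text
time_s: 3.7
tcp_pos: [0.4831, 0.1331, 0.1492]
ee_rot: [0.169, 1.58, -0.144]
force: [1.4, 0.4, 0.2]
width: 0.64
```

```bash
python3 go.py 0.4847 0.1375 0.076
python3 - <<'E'
from h import *
from rig import env
s=grab(env,'scene','s1')
cv2.imwrite('pics/s1c.png',cv2.resize(s['pixels'][70:190,310:430,::-1],None,fx=4,fy=4,interpolation=2))
E
```

```text
t 3.7 p [0.4831 0.1331 0.1492] yaw -11.4 tilt 1.28 F [1.4 0.4 0.2] T [-0.02  0.05  0.01] w 0.0547 q1,6 [ 8.7 19.9]
tool shift [0.0732 0.0036 0.0019]
```

View pics/s1c.png

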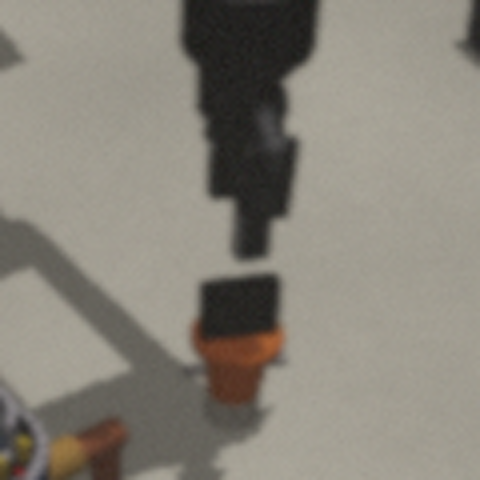

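The finger hangs directly over the bar (bar at crop (240,305)), which matches the estimate. I'll descend, then close.

Call:
jog_arm(increments=[0.015, 0.001, 0.0005, -0.8, 0.055, 0.015, 0.001, 0.0005, 0, 0.055, 0.015, 0.001, 0.0005, 0, 0.055, 0.012, 0.0005, 0.0003, 0, 0.055, 0.01, 0, 0, 0, 0.055, 0.004, 0, 0, 0, 0.055, 0, 0, 0, 0, 0.055])

```text
time_s: 4.45
tcp_pos: [0.4871, 0.1382, 0.076]
ee_rot: [0.156, 1.575, -0.128]
force: [-0.1, -0.6, 0.3]
width: 0.644
```

```bash
python3 go.py 0.4847 0.1375 0.076
```

```text
t 4.45 p [0.4871 0.1382 0.076 ] yaw -10.33 tilt 1.16 F [-0.1 -0.6  0.3] T [ 0.01 -0.03 -0.01] w 0.055 q1,6 [ 9.2 19.2]
tool shift [ 0.     -0.0012 -0.0023]
```

Call:
jog_arm(increments=[0, -0.001, -0.002, 0, 0.04, 0, 0, 0, 0, 0.025, 0, 0, 0, 0, 0.015, 0, 0, 0, 0, 0.005, 0, 0, 0, 0, 0.005, 0, 0, 0, 0, 0.005, 0, 0, 0, 0, 0.005], grip_force=80)

```text
time_s: 5.15
tcp_pos: [0.486, 0.1377, 0.0779]
ee_rot: [0.156, 1.573, -0.127]
force: [-0.2, -0.3, -1.0]
width: 0.154
```

```bash
python3 go.py 0.4847 0.1375 0.076
```

```text
t 5.15 p [0.486  0.1377 0.0779] yaw -10.33 tilt 1.13 F [-0.2 -0.3 -1. ] T [-0.06  0.02  0.04] w 0.0131 q1,6 [ 9.2 19.1]
tool shift [ 0.0019 -0.0004 -0.0012]
```

Gripped: opening 13 mm on the 14 mm bar. Next I'll lift and turn about 53° clockwise.

Call:
jog_arm(increments=[-0.01, 0, 0, 0, 0.005, -0.025, 0, 0, 0, 0.005, -0.03, 0, 0, 0, 0.005, -0.03, 0, 0, 0, 0.005, -0.03, 0, 0, 6, 0.005, -0.02, 0, 0, 8, 0.005, -0.01, 0, 0, 8, 0.005, 0, 0, 0, 8, 0.005, 0, 0, 0, 8, 0.005, 0, 0, 0, 8, 0.005, 0, 0, 0, 4, 0.005, 0, 0, 0, 0, 0.005])

```text
time_s: 6.35
tcp_pos: [0.4864, 0.1344, 0.2484]
ee_rot: [0.862, 1.41, -0.834]
force: [0.5, -0.2, -2.7]
width: 0.153
```

```bash
python3 go.py 0.542 -0.0593 0.235
```

```text
t 6.35 p [0.4864 0.1344 0.2484] yaw -62.35 tilt 1.12 F [ 0.5 -0.2 -2.7] T [ 0.01 -0.02  0.07] w 0.0131 q1,6 [ 8.8 71.1]
tool shift [ 0.0096 -0.0407  0.1976]
```

Call:
jog_arm(increments=[0, -0.004, 0.02, 0, 0.005, 0, -0.006, 0.03, 0, 0.005, 0, -0.006, 0.03, 0, 0.005, 0, -0.006, 0.03, 0, 0.005, 0, -0.006, 0.03, 0, 0.005, 0, -0.006, 0.03, 0, 0.005, 0.003, -0.004, 0.017, 0, 0.005, 0.003, -0.002, 0.008, 1, 0.005, 0.002, 0, 0, 0, 0.005, 0, 0, 0, 0, 0.005])

```text
time_s: 7.35
tcp_pos: [0.5446, -0.0619, 0.2404]
ee_rot: [0.858, 1.41, -0.827]
force: [-0.1, 0.2, -1.8]
width: 0.149
```

```bash
python3 go.py 0.542 -0.0593 0.235
python3 - <<'E'
from h import *
from rig import env
s=grab(env,'scene','s2');t=grab(env,'top','t2')
a=cv2.resize(s['pixels'][110:230,240:370,::-1],(650,600),interpolation=2)
cv2.imwrite('pics/s2c.png',a)
E
```

```text
t 7.35 p [ 0.5446 -0.0619  0.2404] yaw -61.95 tilt 1.2 F [-0.1  0.2 -1.8] T [-0.02 -0.01 -0.  ] w 0.0127 q1,6 [-12.6  49.3]
tool shift [ 0.0054 -0.0012 -0.0035]
```

View pics/s2c.png

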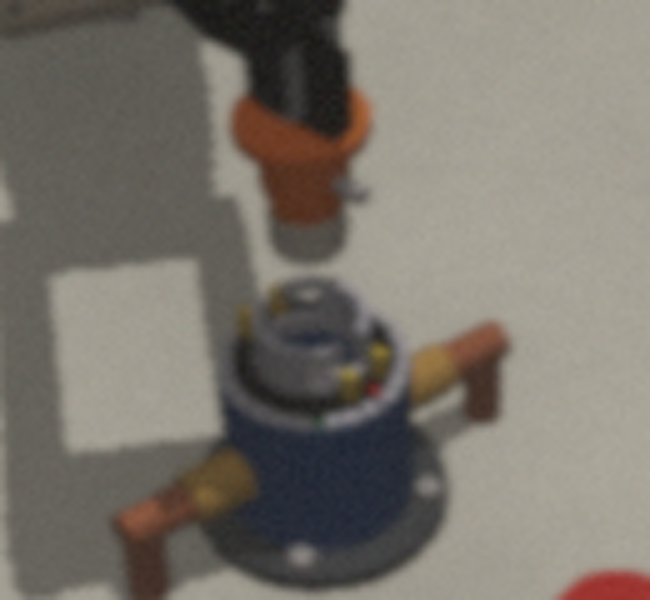

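The cartridge hangs over the collar, at crop (303,240) above the rim at (312,300), and its lug at (352,188) points to the right-hand prong pair. I'll centre it and lower until the lugs are near the rim.

Call:
jog_arm(increments=[0.01, -0.001, -0.0035, 1.7, 0.005, 0.015, 0, 0, 0, 0.005, 0.015, 0, 0, 0, 0.005, 0.012, 0, 0, 0, 0.005, 0.006, 0, 0, 0, 0.005, 0, 0, 0, 0, 0.005])

```text
time_s: 8.05
tcp_pos: [0.5469, -0.0565, 0.1887]
ee_rot: [0.875, 1.388, -0.839]
force: [-0.8, -0.8, -2.0]
width: 0.152
```

```bash
python3 go.py 0.542 -0.0593 0.165
```

```text
t 8.05 p [ 0.5469 -0.0565  0.1887] yaw -63.18 tilt 1.34 F [-0.8 -0.8 -2. ] T [-0.33  0.06  0.03] w 0.013 q1,6 [-12.   51.1]
tool shift [ 0.0236 -0.0062  0.0004]
```

Call:
jog_arm(increments=[0, -0.006, 0, 0, 0.005, 0, 0, 0, 0, 0.005])

```text
time_s: 8.25
tcp_pos: [0.5405, -0.0587, 0.1869]
ee_rot: [0.875, 1.391, -0.838]
force: [-0.1, 0.7, -2.5]
width: 0.15
```

```bash
python3 go.py 0.542 -0.0593 0.165
```

```text
t 8.25 p [ 0.5405 -0.0587  0.1869] yaw -63.11 tilt 1.29 F [-0.1  0.7 -2.5] T [-0.   -0.03 -0.04] w 0.0128 q1,6 [-12.3  50.6]
tool shift [0.0219 0.0006 0.0014]
```

Call:
jog_arm(increments=[0.005, 0.0003, 0.001, 0.5, 0.005, 0.007, 0, 0, 0, 0.005, 0.006, 0, 0, 0, 0.005, 0.004, 0, 0, 0, 0.005, 0, 0, 0, 0, 0.005])

```text
time_s: 8.75
tcp_pos: [0.5416, -0.0591, 0.162]
ee_rot: [0.882, 1.388, -0.845]
force: [2.3, -0.5, -1.7]
width: 0.154
```

```bash
python3 go.py 0.542 -0.0593 0.158
```

```text
t 8.75 p [ 0.5416 -0.0591  0.162 ] yaw -63.66 tilt 1.31 F [ 2.3 -0.5 -1.7] T [-0.25 -0.3  -0.01] w 0.0131 q1,6 [-12.4  51.1]
tool shift [0.004  0.0001 0.0004]
```

Call:
jog_arm(increments=[0.002, 0, 0, 0, 0.005, 0.002, 0, 0, 0, 0.005, 0.002, 0, 0, 0, 0.005, 0, 0, 0, 0, 0.005])

```text
time_s: 9.15
tcp_pos: [0.5424, -0.0594, 0.1562]
ee_rot: [0.882, 1.386, -0.845]
force: [1.1, -0.5, -2.8]
width: 0.153
```

```bash
python3 go.py 0.542 -0.0593 0.154
```

```text
t 9.15 p [ 0.5424 -0.0594  0.1562] yaw -63.67 tilt 1.34 F [ 1.1 -0.5 -2.8] T [-0.31 -0.2   0.  ] w 0.013 q1,6 [-12.4  51.1]
tool shift [ 0.0022 -0.0004 -0.0002]
```

The TCP is below the rim-rest height with no resistance, so the lugs are entering. I'll keep going down.

Call:
jog_arm(increments=[0.002, 0, 0, 0, 0.005, 0.002, 0, 0, 0, 0.005, 0.002, 0, 0, 0, 0.005, 0, 0, 0, 0, 0.005])

```text
time_s: 9.55
tcp_pos: [0.5431, -0.0597, 0.1512]
ee_rot: [0.882, 1.384, -0.845]
force: [-0.0, -1.0, 0.5]
width: 0.153
```

```bash
python3 go.py 0.542 -0.0593 0.139
```

```text
t 9.55 p [ 0.5431 -0.0597  0.1512] yaw -63.67 tilt 1.37 F [-0.  -1.   0.5] T [-0.3  -0.04 -0.04] w 0.0131 q1,6 [-12.4  51.1]
tool shift [ 0.0122 -0.0011 -0.0008]
```

Call:
jog_arm(increments=[0.003, -0.0004, -0.0002, 0, 0.005, 0.003, -0.0004, -0.0002, 0, 0.005, 0.003, -0.0004, -0.0002, 0, 0.005, 0.002, -0.0003, 0, 0, 0.005, 0, 0, 0, 0, 0.005])

```text
time_s: 10.05
tcp_pos: [0.5429, -0.0596, 0.1421]
ee_rot: [0.883, 1.381, -0.843]
force: [-1.3, -1.9, 5.0]
width: 0.149
```

```bash
python3 go.py 0.542 -0.0593 0.139
```

```text
t 10.05 p [ 0.5429 -0.0596  0.1421] yaw -63.66 tilt 1.53 F [-1.3 -1.9  5. ] T [-0.29  0.3  -0.  ] w 0.0127 q1,6 [-12.4  51. ]
tool shift [ 0.0031 -0.0008 -0.0007]
```

Call:
jog_arm(increments=[0.002, -0.0003, -0.0002, 0, 0.005, 0.002, -0.0003, -0.0002, 0, 0.005, 0.001, 0, 0, 0, 0.005, 0, 0, 0, 0, 0.005])

```text
time_s: 10.45
tcp_pos: [0.5429, -0.0596, 0.139]
ee_rot: [0.883, 1.379, -0.842]
force: [-2.0, -1.1, 4.3]
width: 0.156
```

```bash
python3 go.py 0.542 -0.0593 0.139
```

```text
t 10.45 p [ 0.5429 -0.0596  0.139 ] yaw -63.66 tilt 1.6 F [-2.  -1.1  4.3] T [-0.29  0.41 -0.03] w 0.0133 q1,6 [-12.4  51. ]
tool shift [ 0.     -0.0006 -0.0006]
```

Before twisting, I'll feel for the slot floor to confirm the depth.

Call:
jog_arm(increments=[0.001, 0, 0, 0, 0.005, 0.001, 0, 0, 0, 0.005, 0, 0, 0, 0, 0.005])

```text
time_s: 10.75
tcp_pos: [0.5429, -0.0596, 0.1384]
ee_rot: [0.883, 1.379, -0.842]
force: [-2.0, -1.7, 4.7]
width: 0.154
```

```bash
python3 go.py 0.542 -0.0593 0.139
```

```text
t 10.75 p [ 0.5429 -0.0596  0.1384] yaw -63.66 tilt 1.61 F [-2.  -1.7  4.7] T [-0.2   0.42 -0.03] w 0.0131 q1,6 [-12.4  51. ]
tool shift [-0.0006 -0.0007 -0.0006]
```

Call:
jog_arm(increments=[0.002, -0.0006, -0.0006, 0, 0.005, 0.002, 0, 0, 0, 0.005, 0, 0, 0, 0, 0.005])

```text
time_s: 11.05
tcp_pos: [0.5428, -0.0596, 0.1374]
ee_rot: [0.883, 1.377, -0.842]
force: [-3.1, -1.3, 4.7]
width: 0.155
```

```bash
python3 go.py 0.542 -0.0593 0.139; sleep 0; python3 go.py
python3 - <<'E'
from h import *
from rig import env
s=grab(env,'scene','s3')
a=cv2.resize(s['pixels'][120:230,245:365,::-1],(655,600),interpolation=2)
cv2.imwrite('pics/s3c.png',a)
E
```

```text
t 11.05 p [ 0.5428 -0.0596  0.1374] yaw -63.67 tilt 1.69 F [-3.1 -1.3  4.7] T [-0.13  0.67 -0.06] w 0.0132 q1,6 [-12.4  51. ]
tool shift [-0.0016 -0.0006 -0.0006]
t 11.05 p [ 0.5428 -0.0596  0.1374] yaw -63.67 tilt 1.69 F [-3.1 -1.3  4.7] T [-0.13  0.67 -0.06] w 0.0132 q1,6 [-12.4  51. ]
```

View pics/s3c.png

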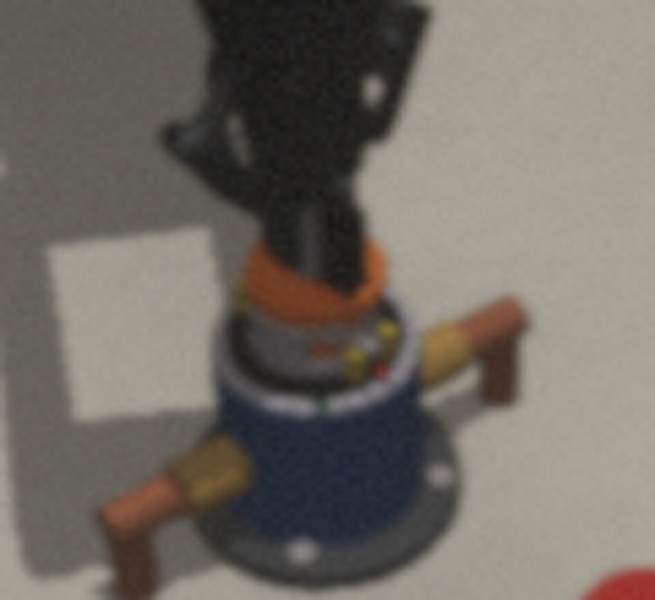

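The lug sits between the prongs at crop (372,340), and the L-slot's horizontal leg shows at (322,350). The flange is just above the rim, as expected at full depth. I'll start the twist.

Call:
jog_arm(increments=[0.0003, 0, 0, 4, 0.005, 0.0003, 0, 0, 4, 0.005, 0.0003, 0, 0, 4, 0.005, 0.0003, 0, 0, 4, 0.005])

```text
time_s: 11.5
tcp_pos: [0.5437, -0.0596, 0.1386]
ee_rot: [1.103, 1.271, -1.055]
force: [-3.3, -1.0, 6.5]
width: 0.152
```

```bash
python3 go.py 0.542 -0.0593 0.138
```

```text
t 11.5 p [ 0.5437 -0.0596  0.1386] yaw -80.14 tilt 1.8 F [-3.3 -1.   6.5] T [-0.38  0.52  0.13] w 0.013 q1,6 [-12.3  67.5]
tool shift [ 0.0005 -0.0016 -0.0006]
```

Turned 16.5° with little resistance, so the lugs are under the lip. I'll continue to the stop.

Call:
jog_arm(increments=[0.0008, -0.0006, -0.0003, 4, 0.005, 0.0005, -0.0003, 0, 4, 0.005, 0.0005, -0.0003, 0, 4, 0.005, 0.0005, 0, 0, 4, 0.005, 0.0005, 0, 0, 4, 0.005])

```text
time_s: 12.0
tcp_pos: [0.5441, -0.0604, 0.1388]
ee_rot: [1.374, 1.099, -1.318]
force: [-3.8, -1.4, 6.3]
width: 0.152
```

```bash
python3 go.py 0.542 -0.0593 0.138
```

```text
t 12.0 p [ 0.5441 -0.0604  0.1388] yaw -100.94 tilt 1.99 F [-3.8 -1.4  6.3] T [-0.46  0.63  0.14] w 0.013 q1,6 [-12.4  88.4]
tool shift [ 0.0008 -0.0023 -0.0007]
```

Call:
jog_arm(increments=[0.0005, -0.0008, -0.0003, 4, 0.005, 0.0005, -0.0005, 0, 4, 0.005, 0.0005, 0, 0, 3, 0.005])

```text
time_s: 12.3
tcp_pos: [0.543, -0.0622, 0.1389]
ee_rot: [1.515, 0.983, -1.459]
force: [-5.0, -0.4, 8.3]
width: 0.147
```

```bash
python3 go.py 0.542 -0.0593 0.138
```

```text
t 12.3 p [ 0.543  -0.0622  0.1389] yaw -112.37 tilt 1.96 F [-5.  -0.4  8.3] T [-0.21  0.81  1.43] w 0.0125 q1,6 [-12.4  99.8]
tool shift [ 0.0009 -0.002  -0.0023]
```

The moment about z jumped to 1.4 N·m at 48.7°, so that's the stop. One more press, then look.

Call:
jog_arm(increments=[0.0005, 0, -0.0008, 3, 0.005, 0.0005, 0, 0, 2, 0.005])

```text
time_s: 12.5
tcp_pos: [0.5429, -0.0622, 0.139]
ee_rot: [1.574, 0.929, -1.52]
force: [-3.2, -1.6, 7.0]
width: 0.151
```

```bash
python3 go.py 0.542 -0.0593 0.138
python3 - <<'E'
from h import *
from rig import env
s=grab(env,'scene','s4')
a=cv2.resize(s['pixels'][150:220,265,None] if 0 else s['pixels'][150:225,260:345,::-1],(680,600),interpolation=2)
cv2.imwrite('pics/s4c.png',a)
E
```

```text
t 12.5 p [ 0.5429 -0.0622  0.139 ] yaw -117.29 tilt 1.89 F [-3.2 -1.6  7. ] T [-0.17  0.5   3.11] w 0.0129 q1,6 [-12.3 104.9]
tool shift [ 0.001  -0.0021 -0.0022]
```

View pics/s4c.png

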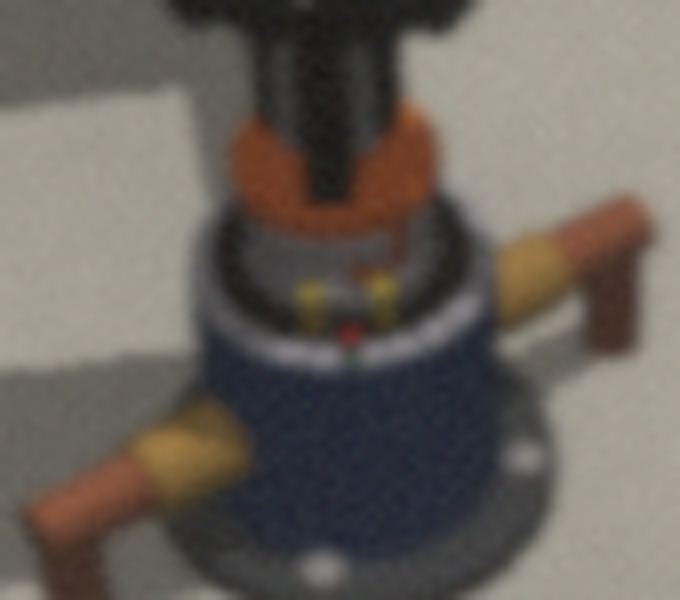

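The red pointer at crop (350,335) lines up with the green mark at (350,355), and the lug is between the prongs. I'll let it rise about 5 mm into the notch while still holding it lightly against the stop, then open.

Call:
jog_arm(increments=[-0.0015, 0, 0, -1, 0.005, -0.0015, 0, 0, 0, 0.005, -0.0015, 0, 0, 0, 0.005, -0.001, 0, 0, 0, 0.005])

```text
time_s: 12.95
tcp_pos: [0.5426, -0.062, 0.1391]
ee_rot: [1.55, 0.946, -1.501]
force: [3.8, -3.4, -2.2]
width: 0.15
```

```bash
python3 go.py 0.542 -0.0593 0.144
```

```text
t 12.95 p [ 0.5426 -0.062   0.1391] yaw -115.57 tilt 1.83 F [ 3.8 -3.4 -2.2] T [-0.57 -0.61  2.23] w 0.0128 q1,6 [-12.2 103.3]
tool shift [-0.0049 -0.0016 -0.0023]
```

Call:
jog_arm(increments=[-0.001, 0, 0, -1.5, 0.005, -0.003, 0, 0, 0, 0.005, -0.003, 0, 0, 0, 0.005, 0, 0, 0, 0, 0.005])

```text
time_s: 13.35
tcp_pos: [0.5425, -0.0619, 0.1392]
ee_rot: [1.523, 0.968, -1.477]
force: [-4.2, -1.6, 15.2]
width: 0.152
```

```bash
python3 go.py 0.542 -0.0593 0.144
```

```text
t 13.35 p [ 0.5425 -0.0619  0.1392] yaw -113.47 tilt 1.8 F [-4.2 -1.6 15.2] T [-0.47  0.33  1.53] w 0.013 q1,6 [-12.1 101.3]
tool shift [-0.0048 -0.0014 -0.0022]
```

Call:
jog_arm(increments=[0, 0.0005, 0.001, -2, 0.005, 0, 0, 0, -1, 0.005, -0.002, 0, 0, 0, 0.005])

```text
time_s: 13.65
tcp_pos: [0.5425, -0.062, 0.1406]
ee_rot: [1.483, 1.003, -1.437]
force: [2.8, -2.0, -6.5]
width: 0.152
```

```bash
python3 go.py 0.542 -0.0593 0.144
```

```text
t 13.65 p [ 0.5425 -0.062   0.1406] yaw -110.25 tilt 1.77 F [ 2.8 -2.  -6.5] T [-0.4  -0.62  0.32] w 0.013 q1,6 [-12.2  98. ]
tool shift [-0.0034 -0.0013 -0.0024]
```

The lugs feel as if they're touching the lip edge, because I backed off right to the edge of the stop. I'll press down again, turn lightly into the stop and let go.

Call:
jog_arm(increments=[0.002, 0.0003, 0.0008, 1, 0.005, 0.001, 0, 0, 2, 0.005, 0.0005, 0, 0, 1, 0.005])

```text
time_s: 13.95
tcp_pos: [0.543, -0.0623, 0.1406]
ee_rot: [1.535, 0.96, -1.486]
force: [-1.4, -1.4, 2.2]
width: 0.151
```

```bash
python3 go.py 0.542 -0.0593 0.138
```

```text
t 13.95 p [ 0.543  -0.0623  0.1406] yaw -114.31 tilt 1.84 F [-1.4 -1.4  2.2] T [-0.27  0.38  1.97] w 0.0129 q1,6 [-12.2 102. ]
tool shift [ 0.0026 -0.0022 -0.0023]
```

Call:
jog_arm(increments=[0.0005, 0, 0, -1.5, 0.005, 0, 0, 0, 0, 0.03, 0, 0, 0, 0, 0.04, 0, 0, 0, 0, 0.04, 0, 0, 0, 0, 0.04])

```text
time_s: 14.45
tcp_pos: [0.5422, -0.0617, 0.1391]
ee_rot: [1.517, 0.978, -1.469]
force: [0.1, 0.4, 1.2]
width: 0.467
```

```bash
python3 go.py
python3 - <<'E'
from h import *
from rig import env
s=grab(env,'scene','s5')
cv2.imwrite('pics/s5c.png',cv2.resize(s['pixels'][140:225,260:345,::-1],(600,600),interpolation=2))
E
```

```text
t 14.45 p [ 0.5422 -0.0617  0.1391] yaw -112.82 tilt 1.74 F [0.1 0.4 1.2] T [-0.02 -0.01  0.  ] w 0.0399 q1,6 [-12.2 100.5]
```

View pics/s5c.png

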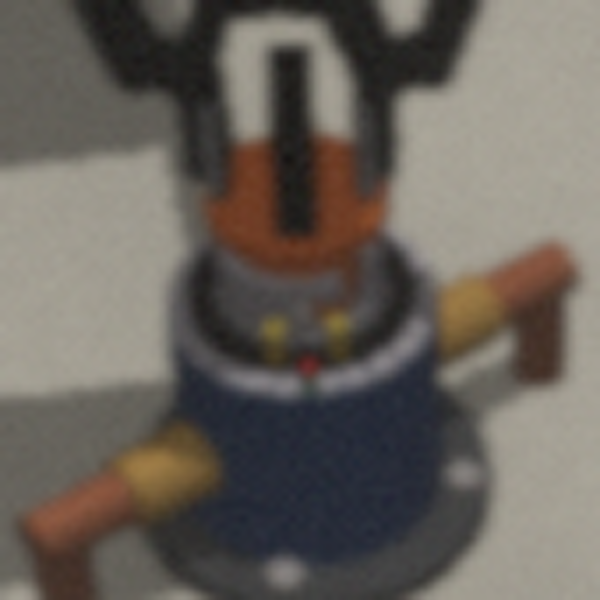

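Released: the pointer is still at the mark, and the bar stands free between the fingers. Next I'll go straight up and out of view.

Call:
jog_arm(increments=[-0.01, 0, 0, 0, 0.04, -0.015, 0, 0, 0, 0.04, -0.02, 0, 0, 0, 0.04, -0.03, 0, 0, 0, 0.04, -0.03, 0, 0, 0, 0.04, -0.03, 0, 0, 0, 0.04, 0, -0.03, 0.02, 0, 0.04, 0, -0.04, 0.03, 0, 0.04, 0, -0.04, 0.03, 0, 0.04, 0, -0.04, 0.03, 0, 0.04, 0, -0.02, 0.02, 0, 0.04, 0, 0, 0, 0, 0.04])

```text
time_s: 15.7
tcp_pos: [0.3269, -0.1171, 0.288]
ee_rot: [1.519, 0.964, -1.457]
force: [0.7, 0.5, -0.2]
width: 0.468
```

```bash
python3 go.py
python3 - <<'E'
from h import *
from rig import env
s=grab(env,'scene','s6');t=grab(env,'top','t6')
a=cv2.resize(s['pixels'][140:225,260:345,::-1],(500,500),interpolation=2)
b=cv2.resize(t['pixels'][205:260,291:346,::-1],(300,300),interpolation=2)
c=np.zeros((500,800,3),np.uint8);c[:,:500]=a;c[:300,500:]=b;cv2.imwrite('pics/c6.png',c)
im=t['pixels'];hsv=cv2.cvtColor(im,cv2.COLOR_RGB2HSV);o=np.zeros(im.shape[:2],bool);o[212:255,298:340]=1
m=(o&(hsv[...,0]<22)&(hsv[...,1]>150)&(hsv[...,2]>80)).astype(np.uint8)
n,l,st,ce=cv2.connectedComponentsWithStats(m);print(st[1:],ce[1:])
# predicted pixel heights for locked grip-point bar top (grip+20) and flange-top
for h in(.031,.034,.0375): print(h,'bartop scene',proj(s,[.542,-.0593,.12+h+.02]),'top',proj(t,[.542,-.0593,.12+h+.02]))
g=s['pixels'].max(2);print('bar top rows', [(u,np.nonzero(g[140:185,u]<60)[0][:1]+140) for u in range(296,308)])
# bystanders vs start
for nm,a,b in(('top',load('top0'),t),):
  d=cv2.absdiff(a['pixels'],b['pixels']).max(2)
  for k,(u,v) in dict(rocket=(190,168),jar=(296,167),wrench=(434,218)).items(): print(k,d[v-20:v+20,u-20:u+20].mean())
E
```

```text
t 15.7 p [ 0.3269 -0.1171  0.288 ] yaw -112.72 tilt 2.6 F [ 0.7  0.5 -0.2] T [-0.05  0.02  0.01] w 0.04 q1,6 [-29.3  83.6]
[[323 219   1   1   1]
 [307 221  24  23 317]
 [336 224   4   9  27]
 [298 233   6   9  34]] [[323.         219.        ]
 [318.72870662 232.0977918 ]
 [337.66666667 227.51851852]
 [299.88235294 237.47058824]]
0.031 bartop scene (np.float64(301.479176704373), np.float64(155.34380852259898)) top (np.float64(318.8893446490813), np.float64(231.93256140074163))
0.034 bartop scene (np.float64(301.41807058699817), np.float64(154.28032000711787)) top (np.float64(318.88918962453266), np.float64(231.91681993510937))
0.0375 bartop scene (np.float64(301.34645918952276), np.float64(153.0339980010003)) top (np.float64(318.88900757714345), np.float64(231.89833452266274))
bar top rows [(296, array([], dtype=int64)), (297, array([], dtype=int64)), (298, array([], dtype=int64)), (299, array([148])), (300, array([148])), (301, array([147])), (302, array([148])), (303, array([161])), (304, array([], dtype=int64)), (305, array([], dtype=int64)), (306, array([], dtype=int64)), (307, array([], dtype=int64))]
rocket 4.775625
jar 4.51625
wrench 4.075625
```

View pics/c6.png

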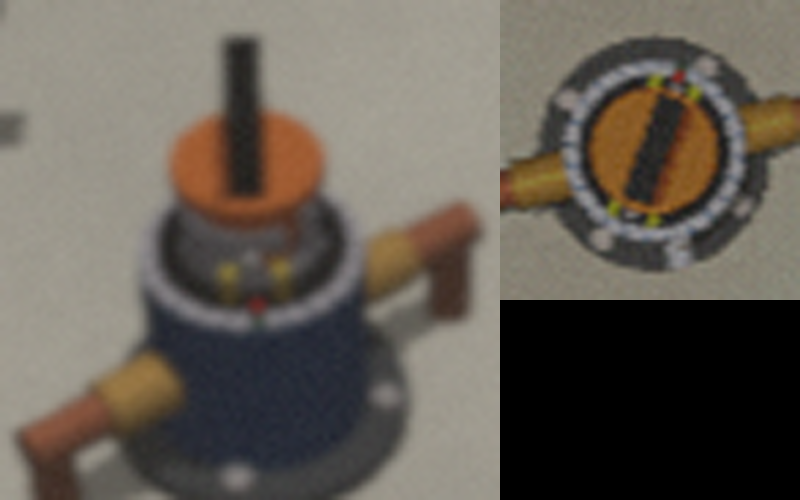

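The cartridge stands upright and centred, and the pointer is at the green mark (crop (257,305)). The lug at (253,258) is now higher between the prongs. The bystanders haven't changed. I'll quantify the rise against the held-down frame.

```bash
python3 - <<'E'
from h import *
def edge(n):
    f=load(n);b=f['pixels'].astype(float);o=[]
    for u in range(296,307):
        c=cv2.GaussianBlur((b[160:190,u,0]-b[160:190,u,2]).reshape(-1,1),(1,5),0).ravel()
        k=np.nonzero((c[:-1]>=45)&(c[1:]<45))[0]
        if len(k): k=k[0];o.append(160+k+(c[k]-45)/(c[k]-c[k+1]))
    return np.median(o),len(o)
s=load('s6')
for n in('s4','s5','s6'): print(n,edge(n))
c=np.array([.542,-.0593]);d=s['origin'][:2]-c;d/=np.linalg.norm(d)
for h in(.031,.032,.034,.0375): print(h,'flange near bottom edge pred',proj(s,[*(c+d*.03),.12+h-.028])[1],'bar far top', proj(s,[*(c-d*.0245),.14+h])[1])
# bar tilt: bar side edges in scene, centroid from top bar
t=load('t6');g=t['pixels'].max(2);m=np.zeros(g.shape,bool);m[220:245,308:330]=g[220:245,308:330]<60
ys,xs=np.nonzero(m);print(len(xs),'bar centre',plane(t,xs.mean(),ys.mean(),.1775),'flange',plane(t,318.73,232.1,.1375))
E
```

```text
s4 (np.float64(178.41603053435114), 11)
s5 (np.float64(177.3622448979592), 11)
s6 (np.float64(177.43589743589743), 11)
0.031 flange near bottom edge pred 180.75002842864043 bar far top 148.32659109051463
0.032 flange near bottom edge pred 180.4176447139026 bar far top 147.97373596901917
0.034 flange near bottom edge pred 179.75151622639413 bar far top 147.2665874798164
0.0375 flange near bottom edge pred 178.58140522787895 bar far top 146.02444282622818
135 bar centre [ 0.54086243 -0.05895857  0.1775    ] flange [ 0.54199599 -0.05888497  0.1375    ]
```

The measured rise is about 1 px (3 mm), which doesn't clearly separate "in the notch" (37.5) from "still under the lip" (about 34). I'll calibrate the bar-top edge against the bench pose, where its height is known, using averaged frames.

```bash
python3 - <<'E'
from h import *
from rig import env
F=[env.grab_frame('scene') for _ in range(8)];s=F[0].copy();s['pixels']=np.mean([f['pixels'] for f in F],0)
pickle.dump(s,open('pics/s7.pkl','wb'))
s0=load('scene0')
def meas(f,us,r0,r1):
    b=f['pixels'].astype(float).max(2);o=[]
    for u in us:
        c=b[r0:r1,u];hi=np.median(c[:5]);th=(hi+30)/2;k=np.nonzero((c[:-1]>th)&(c[1:]<=th))[0]
        o.append(r0+k[0]+(c[k[0]]-th)/(c[k[0]]-c[k[0]+1]) if len(k) else np.nan)
    return np.round(o,2)
def pred(f,xy,zt,yaw,us):
    e=np.array([np.cos(yaw),np.sin(yaw)]);n=np.array([-e[1],e[0]])
    P=[proj(f,[*(xy+a*.025*e+b*.007*n),z]) for a in(-1,1) for b in(-1,1) for z in(zt,zt-.04)]
    h=cv2.convexHull(np.float32(P))[:,0];o=[]
    for u in us:
        r=[]
        for p,q in zip(h,np.roll(h,-1,0)):
            if min(p[0],q[0])<=u<=max(p[0],q[0]) and p[0]!=q[0]: r.append(p[1]+(u-p[0])/(q[0]-p[0])*(q[1]-p[1]))
        o.append(min(r) if r else np.nan)
    return np.round(o,2)
u0=range(362,378,2)
for xy in([.4847,.1375],[.486,.1377]): print('bench pred-meas',pred(s0,np.array(xy),.111,np.radians(79.4),u0)-meas(s0,u0,125,155))
u6=range(297,306);m=meas(s,u6,138,165);print('meas',m)
for h in(.034,.0375):
  for yaw in(-19,-22): print(h,yaw,pred(s,np.array([.542,-.0593]),.14+h,np.radians(yaw),u6)-m)
E
```

```text
bench pred-meas [ 3.99926758e-02  2.10003662e-01  1.89999390e-01  3.99951172e-02
  6.10351563e-06  9.00018311e-02 -2.44140625e-06 -8.00067139e-02]
bench pred-meas [0.36       0.52999573 0.51000671 0.36000244 0.31999817 0.4099939
 0.32000488 0.24000061]
meas [   nan 146.88 146.23 146.1  146.08 146.14 146.78 160.3     nan]
0.034 -19 [   nan    nan   0.98   1.07   1.04   0.94   0.26 -13.3     nan]
0.034 -22 [   nan  10.89   0.9    1.02   1.03   0.96   0.31 -13.22    nan]
0.0375 -19 [   nan  -0.88  -0.27  -0.18  -0.2   -0.3   -0.98 -14.55    nan]
0.0375 -22 [   nan   8.36  -0.35  -0.23  -0.21  -0.28  -0.93 -14.46    nan]
```

With the bench bias of about 0.1 px, the grip point comes out about 36.6 mm above the rim. Staying under the lip (34) would be off by about 1 px, so the lugs are in the notches. I'll hand in.

```bash
python3 -c "
from rig import env
print(env.job_done(), env.get_state()['time_s'])"
```

```text
the job is handed in; nothing more can be done
the job is handed in; nothing more can be done
```

The cartridge is in the pot, turned to the stop and, by my last measurement, sprung up into its locking notches. I handed the job in after about 16 s of the 54 s allowed. No verdict was reported.

**What I did:** I gripped the cartridge by its bar and lined its lugs up with the slots, which were turned about 0.2 rad from the pot's axes. The lugs dropped in without catching, and I pushed it down until the gripper read about floor depth. I then twisted it clockwise about 48° until the wrist moment rose sharply (the stop). After letting go I moved the arm clear.

**Last checks:**
- **Twist:** the red pointer is at the green mark.
- **Position:** the cartridge is within about 1 mm of the pot's axis and tilted roughly 0.03 rad.
- **Height:** the grip point is about 36.6 mm above the rim by the bench-calibrated camera check (35.5 to 40 required).
- **Bystanders:** the rocket, jar and wrench look unchanged in the top view.
- **Contact:** force on the gripper is near zero.

**What disagreed:**
- **Floor contact:** at full depth the push force stayed flat, so I never felt the slot floor clearly.
- **Lifting before release:** raising the still-gripped cartridge into the notches jammed at the stop, so I pressed it down again and let go.
- **Rough height check:** a cruder image comparison showed only about 3 mm of rise after release, against about 5 mm expected. I relied on the calibrated check instead.

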